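# Roll the tumbling barrel into its dropouts and engage the drive

## Task

The loaded tumbling barrel is resting by its axle on the tumbler's two rails. Roll or push it along the rails to the tall horns so that the axle drops into the open slots and sits right at the bottom at both ends; only then throw the red-knobbed clutch lever fully over, towards the horn side. Leave the mallet, the jar and the bowl where they are, and step clear at the end.

Things in the scene. Friction and masses are not known exactly. Their poses are not given: they have to be found in the camera images.
- tumbler: Barrel tumbler fixed to the bench: dark steel base plate 250 x 290 x 8 mm, two upright aluminium side plates 8 mm thick centred at y -76 and +76 mm, black gearbox on the +y side (x -45 to 85, y 110 to 182, top 75 mm up). Origin on the bench midway between the dropouts; x along the rails towards the tall horns, y along the seated axle, z up. Space on the -x side of the barrel is free.
- rail_left (a point): Top of the left (+y) side plate's rail, 57 mm before its dropout. Each rail is level, 78 mm above the bench, from x -103 to -11.5 mm in the tumbler's frame, with a 12 mm lip at its open end (x -115 to -103).
- rail_right (a point): The same point on the right (-y) side plate's rail: x -57, y -76, z 78 mm in the tumbler's frame.
- barrel: Loose blue octagonal barrel, 84 mm across flats, y -57 to 51 mm; white 101 mm ring gear at y 54 to 64; grey 88 mm disc on the -y end. 0.5 to 0.95 kg. Origin mid-axle, y along the axle. Starts on the rails 45 to 80 mm before the slots, up to 5 degrees askew, a flat facing the -x side; grey hatch on top, up to 48 mm from the axle; its load lies in the bottom and keeps it that way up.
- axle_left (a point): Centre of the barrel's steel axle (12 mm thick, 190 mm long) where it crosses the left (+y) side plate, gear end. 84 mm above the bench on the rail, 66 mm seated. The barrel moves along the rails under a push of 1 to 6 N; collars leave it about 4 mm of end play each way.
- axle_right (a point): Centre of the axle where it crosses the right (-y) side plate. Pushed hard against the horns the axle may hang there by friction; once the push is eased it falls into the slots. Pushed off its middle the barrel turns askew and may bind or drop one end first; a push near the lagging end brings it on.
- dropout_left (a point): Where axle_left is when that end has bottomed out: x 0, y 76, z 66 mm in the tumbler's frame, same axes. The dropout is an open-topped vertical slot 15 mm wide, floor 60 mm above the bench (18 mm below the rail), with a 4 mm chamfer on the rail side; past it stands the stop horn (x 7.5 to 30 mm, top 106 mm above the bench).
- dropout_right (a point): Where axle_right is when that end has bottomed out: x 0, y -76, z 66 mm in the tumbler's frame, same axes. Slot and horn as on the left.
- clutch (a joint): Clutch lever angle, rad. 0 = disengaged, leaning 0.5 rad from upright to the tumbler's -x side; 1.0 = engaged, leaning 0.5 rad to +x (horn side). Starts between 0 and 0.15, stays where left, needs about 1 N at the knob. Pivot at x -15, y 144, z 97 mm in the tumbler's frame, 80 mm below the knob along a 10 mm rod; grey block below it 70 x 50 mm, top 100 mm up.
- clutch_tip (a point): Centre of the clutch lever's red ball knob, 26 mm in diameter, about 167 mm above the bench at either end of its swing, 177 mm upright.
- mallet: Rawhide mallet with wooden handle lying on the bench beyond the gearbox, about 240 mm long, head 75 mm wide and 45 mm high. Leave alone. Origin on the bench under its middle.
- jar: Amber jar with a black cap, 62 mm diameter, 75 mm tall, to the right (-y) of the tumbler. Leave alone. Origin under its centre.
- bowl: Small steel bowl, 96 mm diameter, 40 mm tall, to the right of the tumbler. Leave alone. Origin under its centre.
Things that resemble listed ones, but are neither listed nor needed, are in the scene too. Of the things that look like the barrel, the smallest one is meant.

How it is judged:
On the way, in this order (a step that is already met when the one before it is completed fails the run):
1. the axle has bottomed out in both dropouts (z of axle_left in the frame of dropout_left between -0.005 and 0.004 m and horizontal distance between axle_left and dropout_left below 0.01 m and z of axle_right in the frame of dropout_right between -0.005 and 0.004 m and horizontal distance between axle_right and dropout_right below 0.01 m), for 0.3 s.
2. the clutch lever is thrown fully over (value of joint clutch above 0.88 rad), for 0.2 s.
At the end, for the whole second after the job is handed in: Both ends of the axle lie in their dropouts within 4 mm of the slot floor (10 mm sideways, end play included), the barrel is at rest, and the clutch lever stands above 0.88 rad of its 1.0 rad swing (all of step 1 and value of joint clutch above 0.88 rad and linear speed of barrel below 0.02 m/s and angular speed of barrel below 0.4 rad/s); the robot touches nothing.
It fails at once if the rawhide mallet is pushed more than 20 mm or tipped (distance of mallet from where it was at the start of the episode above 0.02 m or angle between mallet's own z axis and vertical above 0.35 rad).
It fails at once if the jar is pushed more than 20 mm or tipped (distance of jar from where it was at the start of the episode above 0.02 m or angle between jar's own z axis and vertical above 0.35 rad).
It fails at once if the steel bowl is pushed more than 20 mm or tipped (distance of bowl from where it was at the start of the episode above 0.02 m or angle between bowl's own z axis and vertical above 0.35 rad).
It also fails if it takes over 43 s, if anything falls off the work surface, if the arm or the gripper's body presses on something with over 40 N, if the wrist force passes 120 N, or if a joint passes its speed limit or range.

## Robot

A 6-joint arm with a two-finger parallel gripper is mounted at the origin on the work surface. World frame = base frame: x ahead of the robot, y to its left, z up, the work surface at z = 0. Lengths are in m, angles in rad, forces in N, time in s.
With the tool pointing down it reaches from about 0.25 to 0.8 m from the base axis. Payload 3.9 kg.
Tool frame: the origin (TCP) lies midway between the tips of the shut fingers; the grasp point (between the pads) lies robot.hold_point_z behind it (robot.hold_point_z is the distance from the TCP to the grasp point, in m); z points along the fingers, y is the line along which they close (so a half turn about z gives the same grasp; the last joint's range is limited). The gripper opens to 85 mm and grips with 20 to 120 N. Pads are 22 mm wide; open, the fingers measure 114 mm over their backs; the gripper's body (76 mm by 85 mm) begins 54 mm behind the grasp point. The pads swing forward as they close: fully open they stand 13 mm farther back than shut.
Start: joints at [-1.344, 0.26, -0.138, 1.173, 0, 1.571], TCP at [0.118, -0.512, 0.231] pointing down, gripper open.
Joint ranges: [-2.78, 2.78], [-0.83, 1.72], [-1.28, 1.37], [-1.9, 2.12], [-1.57, 1.48], [-3.14, 3.14]. Speed limits (rad/s): [2.57, 2.57, 3.14, 3.14, 3.14, 3.14].

## Interface

Orientations are given as a rotation vector (axis times angle).
In Python, from plant import robot gives the robot as it stands.
- The arm moves only by the tool arm_command, never from a script. Its argument "moves" is one flat list of numbers, 7 for each row, row after row: the shift along the tool's x, y, z in cm, then the turn, a rotation vector about the tool's x, y, z in degrees, then the finger opening in cm, from 0 to 8.54. A call has 1 to 8 rows; each row shifts and turns the commanded pose from where the row before left it, along the tool's axes as they then stand; what a row does not reach is not made up. A row lasts 1/12 s, in which the tool goes at most 41.7 mm and 7.16 degrees, less where a joint would pass 70% of its speed; a pose out of reach is approached as far as the arm can. A call with a gripper value outside its range is refused whole. The fingers move at their own pace and stop on an object; "force" is the grip in N (left out, the last holds). Time passes only in rows, so rows that do not move let the fingers close. It gives the time, the measured TCP pose, the force, the opening and the grip force at its end, in the units of the state.
- robot.observe(): the state, without advancing time (a new reading comes with each control period).
- robot.grab_frame(name): name is "scene" or "top" or "wrist"; returns a dict with "pixels" (384x512x3 uint8, red, green, blue), "fx", "fy", "cx", "cy" (pixels), "xyz" and "orientation" of the camera in the world. Camera axes: x right, y up, looking along -z (the intrinsics and any distortion apply to the point x, -y, -z); pixel columns grow to the right and rows downward; lengths in m; the calibration is good to about 2 mm. The wrist camera is an equidistant fisheye: a pixel r from the principal point sees the ray r / f radians off the axis. A picture is of the moment at which its call begins. There is no depth.
- robot.hand_in(): hands the job in; it is judged then, once.
Trained networks look in the newest picture that a camera, given by its name, has taken for a name from the list of things; names that differ only in an ending like _2 or _b are one class to them, and where a whole thing is asked for, a point or a joint stands for the part that bears it (a point fixed in the world has none). Each returns a list of dicts, best first, with "p" (0 to 1); they miss things now and then, are a little off and sometimes report something else, mostly with a low value. They report only what shows in the picture. A call takes as long as a camera call. They do not tell look-alikes from the thing itself.
- robot.search_frame(camera, query): "location" ([x, y, z] in m, in world coordinates, good to about 4 mm: the middle of the surface that is visible of it).
- robot.place_of(camera, query): "location" ([x, y, z] in m, in world coordinates, good to about 4 mm: a listed point, or the origin of a listed thing).
The state is a dict: "time": time; "q": joint angles; "joint_velocities": joint speeds; "joint_torque": joint torques, N m; "position": TCP position; "eef_rot": TCP orientation; "ft_force": force on the tool from outside, world axes, zero at the start; "wrist_torque": the same for the moment, N m; "grip_width": finger opening in m; "grasp_force": force on a finger pad.
Only numpy, scipy, OpenCV 4.12 (cv2) and the standard library are available. Lean on these libraries where they do the work, as an engineer would, in place of code of your own. Each camera call takes 0.05 s, during which the arm holds its last target. There are 200 camera calls.

## Working session

There is one attempt and no reset: what is moved stays moved. The work goes in short steps, Python scripts to look and compute and a tool call to move; the robot and the scene stay as the last step left them, time stands still between calls to the robot, and variables do not carry over. Pictures are saved under pics/ and viewed, at most 10 in all, crops included, and the job is handed in when it is done.

Besides the shell and the picture viewer there is one more tool, called after "Emit:" as a command line: name --argument value ..., lists and objects as JSON in quotes. arm_command: Moves the arm, as the interface text tells. Its arguments: {"type":"object","properties":{"moves":{"type":"array","items":{"type":"number"}},"force":{"type":"number"}},"required":["moves"]}

```bash
mkdir -p pics; ls; python3 - <<'E'
from plant import robot
import cv2,numpy as np
np.set_printoptions(precision=4,suppress=True)
a=[]
for c in ("scene","top"):
    f=robot.grab_frame(c); a.append(f["pixels"][:,:,::-1])
    print(c,f["fx"],f["cx"],f["cy"],f["xyz"],f["orientation"])
    for n in ("barrel","tumbler","axle_left","axle_right","dropout_left","dropout_right","rail_left","rail_right","clutch_tip","jar","bowl","mallet"):
        print(n,[(np.round(d["location"],3).tolist(),round(d["p"],2)) for d in robot.place_of(c,n)[:4]])
cv2.imwrite("pics/scene.png",a[0]);cv2.imwrite("pics/top.png",a[1])
s=robot.observe();print(s, robot.hold_point_z)
E
```

```text
pics
scene 373.17610445165036 255.56720429706866 187.11392597935554 [ 1.1887 -0.1357  0.8255] [0.6563 0.5699 1.3532]
barrel [([0.277, -0.224, 0.056], 0.89), ([0.513, -0.011, 0.082], 0.83), ([0.712, -0.378, 0.059], 0.68)]
tumbler [([0.584, -0.013, -0.001], 0.66)]
axle_left [([0.243, -0.314, 0.061], 0.96), ([0.514, 0.065, 0.09], 0.66), ([0.649, -0.454, 0.061], 0.57)]
axle_right [([0.309, -0.132, 0.06], 0.8), ([0.77, -0.296, 0.055], 0.8), ([0.519, -0.086, 0.085], 0.64)]
dropout_left [([0.586, 0.062, 0.066], 0.84), ([0.61, -0.172, 0.003], 0.57)]
dropout_right [([0.579, -0.088, 0.064], 0.79), ([0.612, -0.173, 0.001], 0.5)]
rail_left [([0.526, 0.064, 0.079], 0.86)]
rail_right [([0.522, -0.083, 0.078], 0.81), ([0.583, -0.014, 0.001], 0.71)]
clutch_tip [([0.539, 0.133, 0.166], 0.57)]
jar [([0.611, -0.172, -0.0], 0.97)]
bowl [([0.492, -0.175, -0.0], 0.65)]
mallet [([0.544, 0.248, -0.001], 0.83), ([0.611, -0.171, 0.004], 0.7)]
top 357.1471282257364 260.48591244900376 190.24107461108568 [ 0.3404 -0.0576  1.04  ] [ 0.1204 -0.103  -1.5904]
barrel [([0.714, -0.374, 0.063], 0.88), ([0.276, -0.223, 
[... 413 characters left out ...]
0.066, 0.077], 0.91)]
rail_right [([0.525, -0.089, 0.078], 0.68)]
clutch_tip []
jar [([0.606, -0.167, -0.001], 0.81)]
bowl [([0.492, -0.175, 0.002], 0.81)]
mallet [([0.542, 0.252, -0.001], 0.6)]
{'time': 1.3, 'q': array([-1.344 ,  0.26  , -0.1381,  1.1727, -0.    ,  1.5708]), 'joint_velocities': array([ 0.0002, -0.0014, -0.001 , -0.0006, -0.0011,  0.0003]), 'joint_torque': array([ -0.0001, -40.5615,  25.4233,   0.0016,   0.    ,   0.    ]), 'position': array([ 0.118 , -0.5116,  0.2313]), 'eef_rot': array([ 3.1214,  0.3555, -0.    ]), 'ft_force': array([ 0.764 , -0.3306, -0.1578]), 'wrist_torque': array([-0.0444,  0.0207,  0.0127]), 'grasp_force': 0.0, 'grip_width': 0.0855527430932348} 0.0187
```

```bash
cd pics; python3 -c "
import cv2,numpy as np
a=cv2.imread('scene.png');b=cv2.imread('top.png')
cv2.imwrite('s2.png',cv2.resize(a,(800,600)));cv2.imwrite('t2.png',cv2.resize(b,(800,600)))"
```

```text
(no output)
```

View pics/s2.png

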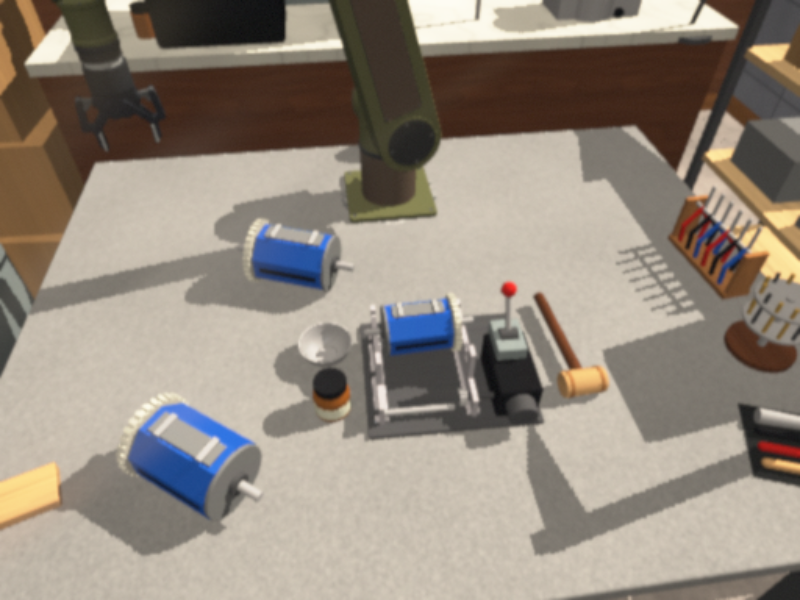

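View pics/t2.png

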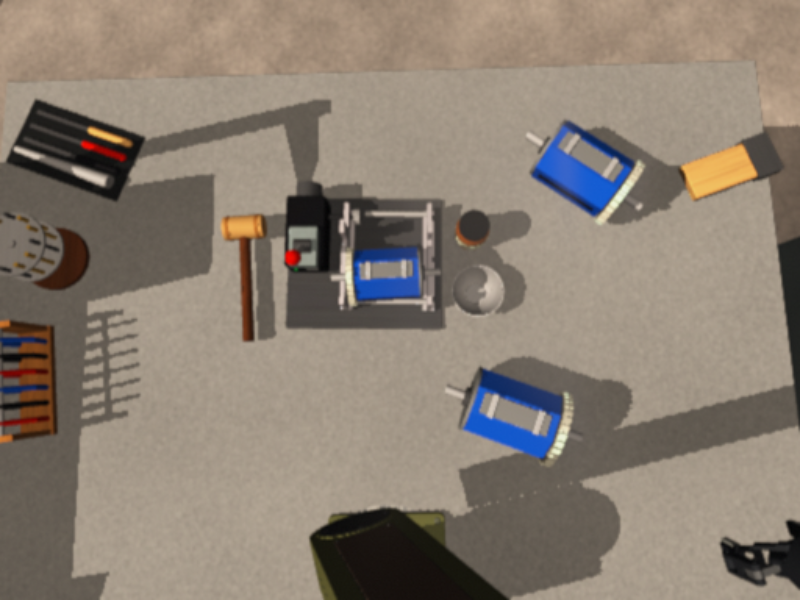

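Candidates in the 800x600 views: scene (295,255), (195,455) and (420,325). The last one sits on the tumbler's rails, and it is also the smallest, so it fits the description. I'll confirm this in one crop with the measured points overlaid.

```bash
cat > h.py <<'E'
from plant import robot
import cv2,numpy as np
from scipy.spatial.transform import Rotation as R
np.set_printoptions(precision=4,suppress=True)
def proj(f,P):
    p=R.from_rotvec(f["orientation"]).inv().apply(np.atleast_2d(P)-f["xyz"])
    return np.c_[f["cx"]+f["fx"]*p[:,0]/-p[:,2], f["cy"]-f["fy"]*p[:,1]/-p[:,2]]
O=np.array([.5825,-.0125,0]); yaw=-0.035
def w(p): return O+R.from_rotvec([0,0,yaw]).apply(p)
E
python3 - <<'E'
from h import *
out=[]
f=robot.grab_frame("top")
im=f["pixels"][:,:,::-1].copy()
s=5; x0,y0=175,115
c=cv2.resize(im[y0:y0+105,x0:x0+135],None,fx=s,fy=s,interpolation=cv2.INTER_CUBIC)
def mark(P,col):
    for u in (proj(f,P)-[x0,y0]+.5)*s: cv2.circle(c,tuple(int(v) for v in u),3,col,-1)
y=.076
for sg in(1,-1):
    mark(w([[-.115,sg*y,.09],[-.103,sg*y,.078],[-.0115,sg*y,.078],[.0075,sg*y,.106],[.03,sg*y,.106]]),(0,0,255))
mark([[.5165,.065,.084],[.5215,-.086,.084]],(0,255,0))
mark(w([[.125,-.145,.008],[-.125,-.145,.008],[-.045,.11,.075],[-.045,.182,.075],[.085,.182,.075],[.085,.11,.075]]),(0,255,255))
cv2.imwrite("pics/crop.png",c)
for c in("scene","top"):
    if c=="scene": robot.grab_frame(c)
    for n in("axle_left","axle_right","dropout_left","dropout_right","clutch_tip"):
        print(c,n,[(np.round(d["location"],3).tolist(),round(d["p"],2)) for d in robot.place_of(c,n)[:3]])
E
```

```text
scene axle_left [([0.244, -0.312, 0.062], 0.94), ([0.518, 0.066, 0.088], 0.9), ([0.65, -0.451, 0.06], 0.77)]
scene axle_right [([0.521, -0.088, 0.08], 0.92), ([0.308, -0.13, 0.057], 0.66), ([0.77, -0.295, 0.056], 0.64)]
scene dropout_left [([0.584, 0.063, 0.065], 0.83)]
scene dropout_right [([0.578, -0.088, 0.064], 0.85)]
scene clutch_tip [([0.538, 0.133, 0.167], 0.74)]
top axle_left [([0.518, 0.063, 0.083], 0.83), ([0.65, -0.451, 0.064], 0.83), ([0.237, -0.32, 0.057], 0.66)]
top axle_right [([0.522, -0.086, 0.079], 0.78), ([0.308, -0.13, 0.057], 0.61), ([0.764, -0.296, 0.054], 0.58)]
top dropout_left [([0.581, 0.067, 0.066], 0.61)]
top dropout_right [([0.579, -0.086, 0.064], 0.74)]
top clutch_tip [([0.519, -0.012, 0.082], 0.7), ([0.537, 0.135, 0.17], 0.65), ([0.545, 0.252, -0.002], 0.56)]
```

View pics/crop.png

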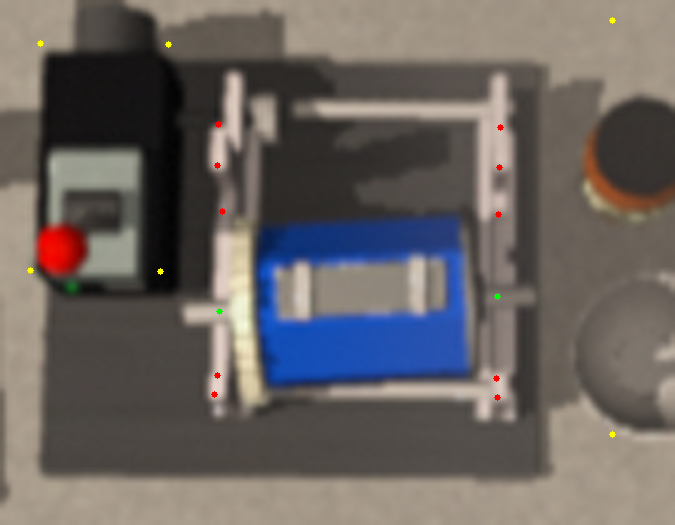

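The crop confirms it: the barrel sits on the rails at crop (350,310), with the green axle marks at (220,311) and (497,296). The rail and horn marks match the plates, and the knob is at (62,250). The left (gear) end lags by about 9 mm. My plan is to push the -x flat with both fingers spread along y, which should straighten the barrel as it moves.

Emit:
arm_command --moves '[0,0,0,0,0,5,6,0,0,0,0,0,5,6,0,0,0,0,0,5,6,2,-3.4,0,0,0,0,6,2,-3.4,0,0,0,0,6,2,-3.4,0,0,0,0,6,2,-3.4,0,0,0,0,6,2,-3.4,0,0,0,0,6]'

```text
time: 2.57
position: [0.2244, -0.3436, 0.2314]
eef_rot: [3.141, -0.057, 0.001]
ft_force: [1.0, -0.3, 0.3]
grip_width: 0.0599
grasp_force: 0.0
```

Emit:
arm_command --moves '[2,-3.4,0,0,0,0,6,2,-3.4,0,0,0,0,6,2,-3.4,0,0,0,0,6,2,-3.4,0,0,0,0,6,2,-3.4,0,0,0,0,6,2,-3.4,0,0,0,0,6,2,-3.4,0,0,0,0,6,2,-3.4,0,0,0,0,6]'

```text
time: 3.23
position: [0.3941, -0.0771, 0.2316]
eef_rot: [3.141, -0.055, 0.002]
ft_force: [0.7, -1.1, 0.2]
grip_width: 0.06
grasp_force: 0.0
```

Emit:
arm_command --moves '[2,-3.4,0,0,0,0,6,1.8,-3.4,0,0,0,0,6,0,0,0,0,0,0,6]'

```text
time: 3.48
position: [0.4374, -0.0093, 0.2315]
eef_rot: [-3.137, 0.034, -0.006]
ft_force: [1.2, 0.4, 0.5]
grip_width: 0.0601
grasp_force: 0.0
```

Emit:
arm_command --moves '[0,0,4,0,0,0,6,0,0,4,0,0,0,6,0,0,4,0,0,0,6,0,0,2.5,0,0,0,6,0,0,1.5,0,0,0,6,0,0,0,0,0,0,6]'

```text
time: 3.98
position: [0.4302, -0.0141, 0.0683]
eef_rot: [-3.14, 0.052, 0.011]
ft_force: [-0.3, -0.4, -0.2]
grip_width: 0.0601
grasp_force: 0.0
```

```bash
python3 - <<'E'
from h import *
a=[]
for c in("scene","top"):
    f=robot.grab_frame(c); im=f["pixels"][:,:,::-1]
    u=proj(f,[[.5,-.01,.09]])[0].astype(int); r=70 if c=="top" else 75
    a.append(cv2.resize(im[max(0,u[1]-r):u[1]+r,u[0]-r:u[0]+r],(400,400)))
    for n in("axle_left","axle_right"):
        print(c,n,[(np.round(d["location"],3).tolist(),round(d["p"],2)) for d in robot.place_of(c,n) if abs(d["location"][1])<.15])
cv2.imwrite("pics/c2.png",np.hstack(a))
s=robot.observe();print(s["position"],s["eef_rot"],s["ft_force"])
E
```

```text
scene axle_left []
scene axle_right [([0.522, -0.086, 0.085], 0.9), ([0.311, -0.134, 0.058], 0.8)]
top axle_left []
top axle_right [([0.309, -0.13, 0.058], 0.86), ([0.522, -0.086, 0.081], 0.58)]
[ 0.4352 -0.0141  0.0728] [-3.1397  0.0518 -0.0053] [-0.3277  0.6806  0.0795]
```

View pics/c2.png

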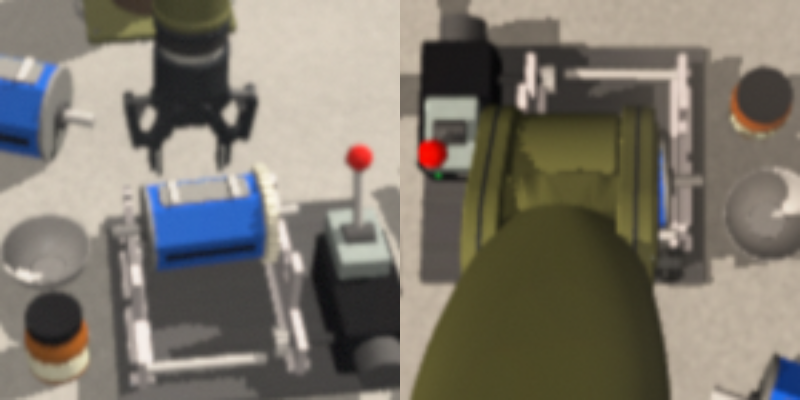

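The picture shows the fingers at (155,155) and (222,155), behind the barrel's -x flat and within its width. Now I'll push gently, with a slightly narrower opening.

Emit:
arm_command --moves '[0.8,-0.4,0,0,0,0,4.8,1,0,0,0,0,0,4.8,0.5,0,0,0,0,0,4.8,0.5,0,0,0,0,0,4.8,0.5,0,0,0,0,0,4.8,0.5,0,0,0,0,0,4.8,0.5,0,0,0,0,0,4.8,0.5,0,0,0,0,0,4.8]'

```text
time: 4.95
position: [0.481, -0.0136, 0.0709]
eef_rot: [-3.138, 0.047, 0.003]
ft_force: [-3.3, 0.4, 0.6]
grip_width: 0.0479
grasp_force: 1.7
```

Emit:
arm_command --moves '[0.4,0,0,0,0,0,4.8,0.4,0,0,0,0,0,4.8,0.4,0,0,0,0,0,4.8,0.4,0,0,0,0,0,4.8,0,0,0,0,0,0,4.8,0,0,0,0,0,0,4.8]'

```text
time: 5.45
position: [0.4994, -0.0141, 0.0716]
eef_rot: [-3.138, 0.047, -0.004]
ft_force: [0.6, 0.1, 0.8]
grip_width: 0.0478
grasp_force: 0.0
```

```bash
python3 - <<'E'
from h import *
for c in("scene","top"):
    f=robot.grab_frame(c)
    for n in("axle_left","axle_right","barrel"):
        print(c,n,[(np.round(d["location"],3).tolist(),round(d["p"],2)) for d in robot.place_of(c,n) if abs(d["location"][1])<.12])
s=robot.observe();print(s["position"],s["eef_rot"],s["ft_force"],s["wrist_torque"])
E
```

```text
scene axle_left [([0.556, 0.061, 0.087], 0.8)]
scene axle_right [([0.55, -0.09, 0.08], 0.82)]
scene barrel [([0.549, -0.018, 0.082], 0.74)]
top axle_left []
top axle_right [([0.552, -0.089, 0.078], 0.47)]
top barrel []
[ 0.4978 -0.014   0.0714] [-3.1378  0.0471 -0.0006] [ 0.6303 -0.9148  0.1361] [ 0.0363 -0.0245  0.0291]
```

The barrel is now square to the rails, with about 29 mm to go.

Emit:
arm_command --moves '[0.4,0,0,0,0,0,4.8,0.4,0,0,0,0,0,4.8,0.4,0,0,0,0,0,4.8,0.4,0,0,0,0,0,4.8,0.3,0,0,0,0,0,4.8,0.3,0,0,0,0,0,4.8]'

```text
time: 6.35
position: [0.5212, -0.0148, 0.0714]
eef_rot: [-3.138, 0.047, -0.003]
ft_force: [0.1, 0.1, -0.6]
grip_width: 0.0479
grasp_force: 0.0
```

Emit:
arm_command --moves '[0.2,0,0,0,0,0,4.8,0.2,0,0,0,0,0,4.8,0.2,0,0,0,0,0,4.8,0.1,0,0,0,0,0,4.8,0,0,0,0,0,0,4.8]'

```text
time: 6.77
position: [0.5272, -0.0149, 0.0714]
eef_rot: [-3.138, 0.047, -0.001]
ft_force: [0.0, 0.3, 0.2]
grip_width: 0.048
grasp_force: 0.0
```

```bash
cat > look.py <<'E'
from h import *
for c in("scene","top"):
    f=robot.grab_frame(c)
    for n in("axle_left","axle_right","barrel","clutch_tip"):
        print(c,n,[(np.round(d["location"],3).tolist(),round(d["p"],2)) for d in robot.place_of(c,n) if abs(d["location"][1])<.15 and d["location"][0]>.4])
s=robot.observe();print(s["time"],s["position"],s["eef_rot"],s["ft_force"],s["wrist_torque"])
E
python3 look.py
```

```text
scene axle_left [([0.585, 0.06, 0.072], 0.66)]
scene axle_right [([0.58, -0.089, 0.064], 0.91)]
scene barrel [([0.577, -0.015, 0.065], 0.77)]
scene clutch_tip [([0.536, 0.134, 0.17], 0.61)]
top axle_left []
top axle_right [([0.579, -0.089, 0.063], 0.73)]
top barrel []
top clutch_tip [([0.537, 0.133, 0.171], 0.36)]
7.2667 [ 0.5267 -0.0149  0.0714] [-3.1378  0.0471 -0.0002] [-0.0484 -0.3783 -0.1746] [ 0.0196 -0.0051 -0.0399]
```

Both ends now read z of about 65 mm in the slots. I'll back off and lift, then check before touching the clutch.

Emit:
arm_command --moves '[-2,0,0,0,0,0,4.8,-3,0,0,0,0,0,4.8,0,0,-4,0,0,0,2,0,0,-4,0,0,0,0,0,0,-4,0,0,0,0,0,0,-4,0,0,0,0,0,0,0,0,0,0,0]'

```text
time: 7.85
position: [0.4811, -0.0141, 0.2392]
eef_rot: [-3.138, 0.047, -0.022]
ft_force: [1.3, 0.4, 1.0]
grip_width: -0.0001
grasp_force: 0.0
```

```bash
python3 look.py; python3 - <<'E'
from h import *
f=robot.grab_frame("scene"); im=f["pixels"][:,:,::-1]
u=proj(f,[[.55,.03,.09]])[0].astype(int)
cv2.imwrite("pics/c3.png",cv2.resize(im[u[1]-60:u[1]+60,u[0]-80:u[0]+80],(800,600),interpolation=cv2.INTER_CUBIC))
E
```

```text
scene axle_left [([0.584, 0.059, 0.07], 0.61)]
scene axle_right [([0.581, -0.087, 0.064], 0.69), ([0.58, -0.088, 0.063], 0.56)]
scene barrel [([0.576, -0.017, 0.067], 0.71)]
scene clutch_tip [([0.537, 0.134, 0.166], 0.69)]
top axle_left [([0.579, -0.091, 0.062], 0.4)]
top axle_right [([0.581, -0.09, 0.064], 0.67)]
top barrel []
top clutch_tip []
8.35 [ 0.476  -0.0139  0.2302] [-3.1378  0.0471  0.0036] [ 0.251   0.3633 -0.4365] [-0.0219  0.0304 -0.0536]
```

View pics/c3.png

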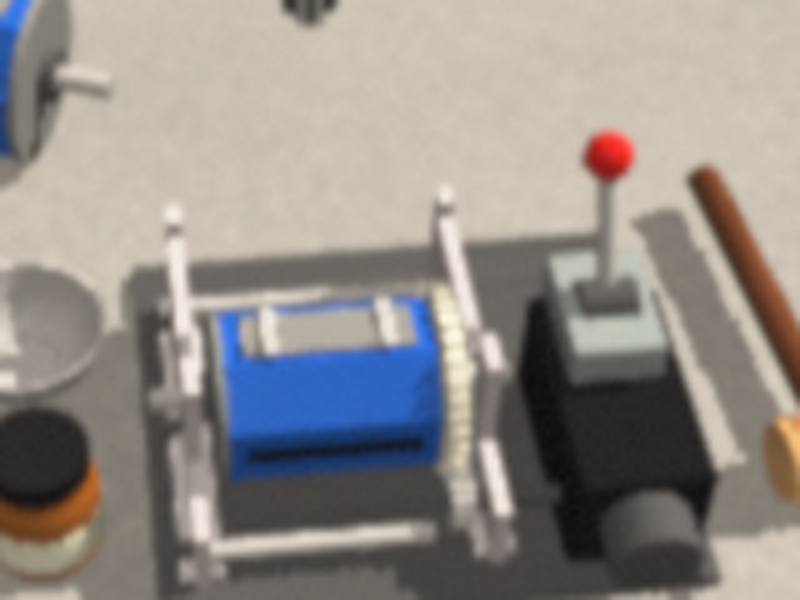

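The hatch looks level between its clamps at (268,330) and (398,322), and the right stub sits in its slot at (165,395). The left end reads 3-5 mm high and its stub is hidden here, so I'll check it by projecting the seated and unseated outlines.

```bash
sed -i 's/^O=.*/O=np.array([.5815,-.0118,0]); yaw=-0.033/' h.py; python3 - <<'E'
from h import *
f=robot.grab_frame("scene"); im=f["pixels"][:,:,::-1]
u=proj(f,[[.55,.03,.09]])[0].astype(int)
o=u-[80,60]; c=cv2.resize(im[o[1]:o[1]+120,o[0]:o[0]+160],(800,600),interpolation=cv2.INTER_CUBIC)
t=np.linspace(0,2*np.pi,60)
for zl,col in((.066,(0,255,0)),(.084,(0,0,255))):
    ax=lambda y: (zl+.066)/2+(zl-.066)*y/.152
    for y,r in((.064,.0505),(-.057,.044),(.095,.006),(-.095,.006)):
        P=w(np.c_[r*np.cos(t),0*t+y,ax(y)+r*np.sin(t)])
        cv2.polylines(c,[((proj(f,P)-o+.5)*5).astype(np.int32)],True,col,1)
cv2.imwrite("pics/c4.png",c)
E
```

```text
(no output)
```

View pics/c4.png

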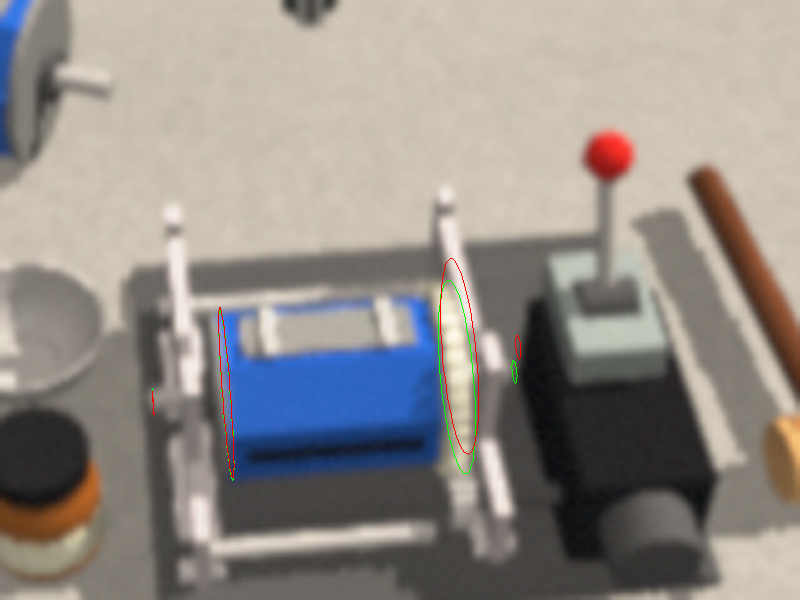

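The gear rim, from about (450,283) to (465,472), matches the green seated outline, so both ends are down. Now the clutch: shut fingers, coming at the knob from its -x side.

Emit:
arm_command --moves '[0,-3.7,0,0,0,0,0,0,-3.7,0,0,0,0,0,0,-3.7,0,0,0,0,0,0,-3.7,0,0,0,0,0,0,0,3.9,0,0,0,0,0,0,3.9,0,0,0,0,0,0,0,0,0,0,0,0,0,0,0,0,0,0]'

```text
time: 9.12
position: [0.4752, 0.0596, 0.1561]
eef_rot: [-3.068, -0.119, 0.015]
ft_force: [-0.3, -0.1, 0.9]
grip_width: -0.0001
grasp_force: 0.0
```

Emit:
arm_command --moves '[1.5,0,0,0,0,0,0,1.5,0,0,0,0,0,0,1,0,0,0,0,0,0,1,0,0,0,0,0,0,1,0,0,0,0,0,0,1,0,0,0,0,0,0,1,0,0,0,0,0,0,1,0,0,0,0,0,0]'

```text
time: 9.78
position: [0.5683, 0.0667, 0.158]
eef_rot: [-3.068, -0.119, 0.005]
ft_force: [0.4, -1.1, -0.7]
grip_width: -0.0001
grasp_force: 0.0
```

```bash
python3 look.py
```

```text
scene axle_left []
scene axle_right [([0.577, -0.09, 0.061], 0.92)]
scene barrel [([0.577, -0.017, 0.064], 0.92)]
scene clutch_tip [([0.537, 0.132, 0.168], 0.62)]
top axle_left [([0.586, 0.059, 0.064], 0.7), ([0.582, -0.012, -0.002], 0.19)]
top axle_right [([0.579, -0.087, 0.066], 0.93)]
top barrel [([0.581, -0.012, 0.066], 0.63)]
top clutch_tip []
10.2833 [0.5669 0.0666 0.1577] [-3.0681 -0.1194  0.0058] [-0.4805  0.3204 -0.8379] [-0.1024  0.0151 -0.0095]
```

The sideways move fell short, probably at a joint limit. I'll check the joints before going on.

```bash
python3 -c "
from h import *
print(robot.observe()['q'])"
```

```text
[ 0.077   0.3775 -0.1648  1.0296  0.0713  3.1408]
```

Joint 6 is at its 3.14 limit. I'll back off and turn the tool by -84° so its y axis points along the push direction.

Emit:
arm_command --moves '[-3,0,0,0,0,0,0,-3,0,0,0,0,-7,0,0,0,0,0,0,-7,0,0,0,0,0,0,-7,0,0,0,0,0,0,-7,0,0,0,0,0,0,-7,0,0,0,0,0,0,-7,0,0,0,0,0,0,-7,0]'

```text
time: 10.95
position: [0.5073, 0.062, 0.1579]
eef_rot: [-2.742, -1.391, -0.041]
ft_force: [0.2, 0.6, 0.0]
grip_width: 0.0
grasp_force: 0.0
```

Emit:
arm_command --moves '[0,0,0,0,0,-7,0,0,0,0,0,0,-7,0,0,0,0,0,0,-7,0,0,0,0,0,0,-7,0,0,0,0,0,0,-7,0,0,0,0,0,0,0,0]'

```text
time: 11.45
position: [0.5073, 0.062, 0.1578]
eef_rot: [-2.209, -2.154, -0.07]
ft_force: [0.2, -0.5, -0.8]
grip_width: -0.0
grasp_force: 0.0
```

Emit:
arm_command --moves '[0,-2.8,0,0,0,0,0,3.6,0,0,0,0,0,0,3.5,0,0,0,0,0,0,0,0,0,0,0,0,0,0,0,0,0,0,0,0]'

```text
time: 11.87
position: [0.4815, 0.1349, 0.1632]
eef_rot: [-2.211, -2.153, -0.07]
ft_force: [0.3, -1.1, -0.3]
grip_width: 0.0003
grasp_force: 0.0
```

```bash
python3 -c "
from h import *
s=robot.observe();print(s['q'],s['position'],R.from_rotvec(s['eef_rot']).as_matrix())"; python3 look.py
```

```text
[ 0.2279  0.2501 -0.339   0.971   0.0705  1.8255] [0.4815 0.1349 0.1632] [[ 0.0266  0.9996 -0.0056]
 [ 0.9971 -0.0261  0.071 ]
 [ 0.0708 -0.0075 -0.9975]]
scene axle_left [([0.583, 0.06, 0.068], 0.82)]
scene axle_right [([0.579, -0.09, 0.062], 0.92)]
scene barrel [([0.576, -0.018, 0.064], 0.59)]
scene clutch_tip [([0.538, 0.136, 0.167], 0.67)]
top axle_left []
top axle_right [([0.581, -0.088, 0.064], 0.92), ([0.523, -0.088, 0.078], 0.16)]
top barrel [([0.58, -0.015, 0.064], 0.69)]
top clutch_tip []
12.3667 [0.4816 0.133  0.1629] [-2.2122 -2.1509 -0.0693] [0.086  0.4957 0.3586] [-0.0951  0.0014 -0.0308]
```

Emit:
arm_command --moves '[0,1,0.9,0,0,0,0,0,1,0,0,0,0,0,0,1,0,0,0,0,0,0,1,0,0,0,0,0,0,1,0,0,0,0,0,0,1,0,0,0,0,0,0,1,0,0,0,0,0,0,1,0,0,0,0,0]'

```text
time: 13.03
position: [0.5627, 0.132, 0.1532]
eef_rot: [-2.211, -2.152, -0.07]
ft_force: [-0.6, -0.6, -0.3]
grip_width: -0.0
grasp_force: 0.5
```

Emit:
arm_command --moves '[0,0.8,0,0,0,0,0,0,0.5,0,0,0,0,0,0,0.3,0,0,0,0,0,0,0,0,0,0,0,0]'

```text
time: 13.37
position: [0.5782, 0.1316, 0.153]
eef_rot: [-2.211, -2.152, -0.07]
ft_force: [-0.4, 0.3, -0.3]
grip_width: 0.0
grasp_force: 0.0
```

```bash
python3 look.py | grep -v axle
```

```text
scene barrel [([0.576, -0.015, 0.064], 0.75), ([0.521, -0.085, 0.079], 0.73)]
scene clutch_tip [([0.609, 0.134, 0.166], 0.67)]
top barrel [([0.582, -0.016, 0.063], 0.95)]
top clutch_tip []
13.8667 [0.5773 0.1316 0.1533] [-2.2109 -2.1524 -0.0697] [ 0.4389  0.418  -0.2319] [-0.0861 -0.0244  0.0154]
```

Emit:
arm_command --moves '[0,0.3,0,0,0,0,0,0,0.2,0,0,0,0,0,0,0.2,0,0,0,0,0,0,0,0,0,0,0,0]'

```text
time: 14.2
position: [0.582, 0.1315, 0.1528]
eef_rot: [-2.208, -2.15, -0.064]
ft_force: [-5.8, -0.5, 3.3]
grip_width: -0.0001
grasp_force: 3.1
```

The force rose to 6 N, so the lever is against its stop. Now I'll back away and lift clear.

Emit:
arm_command --moves '[0,-2,0,0,0,0,0,0,-4,0,0,0,0,0,0,-4,0,0,0,0,0,0,0,-4,0,0,0,0,0,0,-4,0,0,0,0,0,-4,0,0,0,0,0,0,0,0,0,0,0,0,0,0,0,0,0,0,0]'

```text
time: 14.87
position: [0.4444, 0.1295, 0.2352]
eef_rot: [-2.211, -2.154, -0.072]
ft_force: [0.6, -0.0, 0.1]
grip_width: -0.0003
grasp_force: 0.0
```

```bash
python3 look.py; python3 - <<'E'
from h import *
f=robot.grab_frame("scene"); im=f["pixels"][:,:,::-1]
u=proj(f,[[.55,.03,.09]])[0].astype(int); o=u-[80,60]
c=cv2.resize(im[o[1]:o[1]+120,o[0]:o[0]+160],(800,600),interpolation=cv2.INTER_CUBIC)
t=np.linspace(0,2*np.pi,60)
for y,r in((.064,.0505),(.095,.006)):
    cv2.polylines(c,[((proj(f,w(np.c_[r*np.cos(t),0*t+y,.066+r*np.sin(t)]))-o+.5)*5).astype(np.int32)],True,(0,255,0),1)
for a in(-.5,.38,.5):
    p=(proj(f,w([[-.015+.08*np.sin(a),.144,.097+.08*np.cos(a)]]))[0]-o+.5)*5; cv2.circle(c,tuple(p.astype(int)),3,(0,255,0),-1)
cv2.imwrite("pics/c5.png",c)
E
```

```text
scene axle_left [([0.583, 0.06, 0.071], 0.83), ([0.612, 0.134, 0.166], 0.21)]
scene axle_right [([0.58, -0.089, 0.063], 0.76)]
scene barrel [([0.576, -0.017, 0.065], 0.93)]
scene clutch_tip [([0.611, 0.134, 0.162], 0.48), ([0.527, 0.066, 0.078], 0.25)]
top axle_left [([0.585, 0.059, 0.067], 0.62)]
top axle_right [([0.58, -0.089, 0.064], 0.64)]
top barrel [([0.579, -0.014, 0.064], 0.76)]
top clutch_tip [([0.61, 0.131, 0.17], 0.49), ([0.576, -0.088, 0.066], 0.36)]
15.3667 [0.4452 0.1295 0.2337] [-2.2109 -2.1518 -0.0686] [-0.0472  0.4391 -0.4356] [-0.0594 -0.0219 -0.0365]
```

View pics/c5.png

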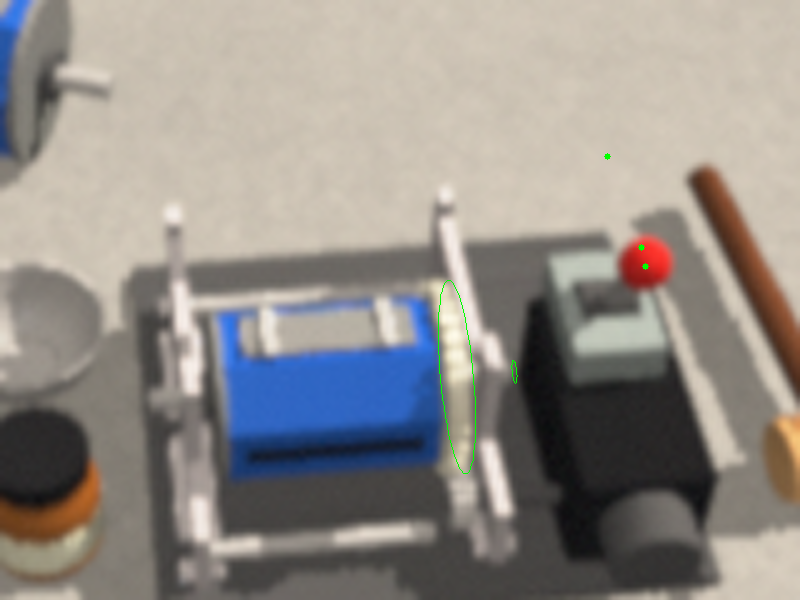

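The knob at (645,262) lies on the mark for full throw at (645,266), and the gear still matches the seated outline. The arm is clear, so I'm handing in.

```bash
python3 -c "
from plant import robot
print(robot.hand_in())"
```

```text
the job is handed in; nothing more can be done
None
```

I handed the job in at about 15 s with both axle ends reading as bottomed out in their slots, the clutch lever against its horn-side stop, and the arm clear; no verdict came back.

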